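# Find the soft valve spring on the batter depositor and shut its feed cock

## Task

One of the three flat valve springs on this batter depositor has cracked under its clamp and gone soft. Go along the row from the robot's left to its right and ease the free tip of each spring down onto its stop screw, holding it there a moment to feel how stiff it is and never forcing it hard against the screw. Then turn the feed cock of the outlet with the soft spring fully shut, leaving the other two cocks open and the tools and tin lying around where they are.

Things in the scene. Friction and masses are not known exactly. Their poses are not given: they have to be found in the camera images.
- head: Batter depositor head: steel frame, 400 mm wide, fixed to the deck. Origin on the deck, below the line of the three spring tips, mid-row. x points away from the robot, y along the row to the robot's left, z up; yawed up to 12 degrees. Outlets a, b, c stand in it in any order, 110 mm apart along y, at y = 110, 0, -110 mm.
- guard (a point): Middle of the lower front edge of the box-shaped sheet guard over the camshaft, which runs the whole row above the springs: 4 mm behind (+x of) the line of the tips, 180 mm above the deck, so only 45 mm above the tips; its front rises straight to 265 mm. To press a tip a tool must lean in from the robot's side, 25 to 45 degrees from vertical.
- rail (a point): Mid-length on the axis of the feed rail, a 26 mm pipe (collars 33 mm) along the row, 120 mm in front (-x) of the tips, axis 60 mm above the deck.
- outlet_a: Outlet a: steel valve block 50 mm wide with its spring on top and its brass feed cock in front. Origin on the deck straight below its spring tip; axes parallel to the head's. The upright turning axis of its cock lies 75 mm in front (-x) of the origin.
- tip_a (a point): Top of the free tip of outlet a's flat valve spring, 135 mm above the deck at rest (moves with the tip). A dark steel blade 22 mm wide, clamped at its far end, reaching 68 mm from there towards the robot to a rolled tip 10 mm in diameter, 22 mm wide. The stop screw stands straight below the tip, which goes down 12 mm to it.
- spring_a (a joint): Bend of outlet a's spring, rad: 0 at rest, 0.176 with its tip on the stop (68 mm of tip travel per rad). It springs back by itself. A sound spring pushes up with about 1.5 N at first and 12 N at the stop, rising evenly; the cracked one with 0 N at first and 4.5 N at the stop. The cracked one also hangs 0.03 mm low, far too little to see: they look alike.
- cock_a (a joint): Angle of outlet a's feed cock, rad: 0 open (lever pointing to the robot, the head's -x; it starts within 0.12 of this), 1.57 fully shut against its stop (lever pointing to the robot's left, the head's +y). It shuts clockwise seen from above and stays where it is left; about 4 N at the sleeve turns it.
- lever_a (a point): Centre of the black sleeve on outlet a's cock lever, 48 mm from the turning axis, 92 mm above the deck (turns with the lever); sleeve 44 mm long along the lever, 16 mm wide, 11 mm high; 13 mm of free height between it and the feed rail below.
- outlet_b: Outlet b: steel valve block 50 mm wide with its spring on top and its brass feed cock in front. Origin on the deck straight below its spring tip; axes parallel to the head's. The upright turning axis of its cock lies 75 mm in front (-x) of the origin.
- tip_b (a point): Top of the free tip of outlet b's flat valve spring, 135 mm above the deck at rest (moves with the tip). A dark steel blade 22 mm wide, clamped at its far end, reaching 68 mm from there towards the robot to a rolled tip 10 mm in diameter, 22 mm wide. The stop screw stands straight below the tip, which goes down 12 mm to it.
- spring_b (a joint): Bend of outlet b's spring, rad: 0 at rest, 0.176 with its tip on the stop (68 mm of tip travel per rad). It springs back by itself. A sound spring pushes up with about 1.5 N at first and 12 N at the stop, rising evenly; the cracked one with 0 N at first and 4.5 N at the stop. The cracked one also hangs 0.03 mm low, far too little to see: they look alike.
- cock_b (a joint): Angle of outlet b's feed cock, rad: 0 open (lever pointing to the robot, the head's -x; it starts within 0.12 of this), 1.57 fully shut against its stop (lever pointing to the robot's left, the head's +y). It shuts clockwise seen from above and stays where it is left; about 4 N at the sleeve turns it.
- lever_b (a point): Centre of the black sleeve on outlet b's cock lever, 48 mm from the turning axis, 92 mm above the deck (turns with the lever); sleeve 44 mm long along the lever, 16 mm wide, 11 mm high; 13 mm of free height between it and the feed rail below.
- outlet_c: Outlet c: steel valve block 50 mm wide with its spring on top and its brass feed cock in front. Origin on the deck straight below its spring tip; axes parallel to the head's. The upright turning axis of its cock lies 75 mm in front (-x) of the origin.
- tip_c (a point): Top of the free tip of outlet c's flat valve spring, 135 mm above the deck at rest (moves with the tip). A dark steel blade 22 mm wide, clamped at its far end, reaching 68 mm from there towards the robot to a rolled tip 10 mm in diameter, 22 mm wide. The stop screw stands straight below the tip, which goes down 12 mm to it.
- spring_c (a joint): Bend of outlet c's spring, rad: 0 at rest, 0.176 with its tip on the stop (68 mm of tip travel per rad). It springs back by itself. A sound spring pushes up with about 1.5 N at first and 12 N at the stop, rising evenly; the cracked one with 0 N at first and 4.5 N at the stop. The cracked one also hangs 0.03 mm low, far too little to see: they look alike.
- cock_c (a joint): Angle of outlet c's feed cock, rad: 0 open (lever pointing to the robot, the head's -x; it starts within 0.12 of this), 1.57 fully shut against its stop (lever pointing to the robot's left, the head's +y). It shuts clockwise seen from above and stays where it is left; about 4 N at the sleeve turns it.
- lever_c (a point): Centre of the black sleeve on outlet c's cock lever, 48 mm from the turning axis, 92 mm above the deck (turns with the lever); sleeve 44 mm long along the lever, 16 mm wide, 11 mm high; 13 mm of free height between it and the feed rail below.
- wrench: Bystander: a 180 mm open-ended steel wrench lying on the deck to the left of the head; origin mid-length on its underside.
- tin: Bystander: a round galvanised tin with a lid, 82 mm across and 106 mm high with its grip, to the right of the head; origin under its centre.
- scraper: Bystander: a 250 mm flat scraper lying on the deck at the right, nearer the robot; origin mid-length on its underside.

How it is judged (in metres and radians):
On the way, in this order (a step that is already met when the one before it is completed fails the run):
1. the left-hand spring is pressed down to its stop (within about 1.5 mm) and held for 0.15 s (((y of outlet_a in the frame of head above 0.055 m and value of joint spring_a above 0.155 rad) or (y of outlet_b in the frame of head above 0.055 m and value of joint spring_b above 0.155 rad) or (y of outlet_c in the frame of head above 0.055 m and value of joint spring_c above 0.155 rad))), for 0.15 s.
2. then the middle spring is (((y of outlet_a in the frame of head between -0.055 and 0.055 m and value of joint spring_a above 0.155 rad) or (y of outlet_b in the frame of head between -0.055 and 0.055 m and value of joint spring_b above 0.155 rad) or (y of outlet_c in the frame of head between -0.055 and 0.055 m and value of joint spring_c above 0.155 rad))), for 0.15 s.
3. then the right-hand spring is (((y of outlet_a in the frame of head below -0.055 m and value of joint spring_a above 0.155 rad) or (y of outlet_b in the frame of head below -0.055 m and value of joint spring_b above 0.155 rad) or (y of outlet_c in the frame of head below -0.055 m and value of joint spring_c above 0.155 rad))), for 0.15 s.
4. then the feed cock of the outlet with the soft spring (the one that hangs a hair low when let go) is turned shut (beyond 1.4 rad of 1.57) (((value of joint spring_a between 0.00015 and 0.03 rad and value of joint cock_a above 1.4 rad) or (value of joint spring_b between 0.00015 and 0.03 rad and value of joint cock_b above 1.4 rad) or (value of joint spring_c between 0.00015 and 0.03 rad and value of joint cock_c above 1.4 rad))), for 0.2 s.
At the end, for the whole second after the job is handed in: The feed cock of the outlet with the soft spring is shut (at least 1.4 of its 1.57 rad), the other two cocks are open (under 0.3 rad), all cocks at rest, and all three springs are let go and back at rest (under 0.03 rad) (((value of joint spring_a between 0.00015 and 0.03 rad and value of joint cock_a above 1.4 rad) or (value of joint spring_a below 0.00015 rad and value of joint cock_a below 0.3 rad)) and ((value of joint spring_b between 0.00015 and 0.03 rad and value of joint cock_b above 1.4 rad) or (value of joint spring_b below 0.00015 rad and value of joint cock_b below 0.3 rad)) and ((value of joint spring_c between 0.00015 and 0.03 rad and value of joint cock_c above 1.4 rad) or (value of joint spring_c below 0.00015 rad and value of joint cock_c below 0.3 rad)) and value of joint each of spring_a, spring_b, spring_c below 0.03 rad and velocity of joint each of cock_a, cock_b, cock_c below 0.05 rad/s); the robot touches nothing.
It fails at once if the cock of an outlet with a sound spring is turned shut (past 0.8 rad) ((value of joint spring_a below 0.00015 rad and value of joint cock_a above 0.8 rad) or (value of joint spring_b below 0.00015 rad and value of joint cock_b above 0.8 rad) or (value of joint spring_c below 0.00015 rad and value of joint cock_c above 0.8 rad)).
It fails at once if a spring is forced against its stop (more than 45 N from the fingers on an outlet) (contact force between the fingers and outlet_a above 45 N or contact force between the fingers and outlet_b above 45 N or contact force between the fingers and outlet_c above 45 N).
It fails at once if the wrench, tin or scraper is shifted by more than 20 mm (distance of any of wrench, tin, scraper from where it was at the start of the episode above 0.02 m).
It also fails if it takes over 64 s, if anything falls off the work surface, if the arm or the gripper's body presses on something with over 40 N, if the wrist force passes 120 N, or if a joint passes its speed limit or range.

## Robot

A 6-joint arm with a two-finger parallel gripper is mounted at the origin on the work surface. World frame = base frame: x ahead of the robot, y to its left, z up, the work surface at z = 0. Lengths are in mm, angles in rad, forces in N, time in s.
With the tool pointing down it reaches from about 325 to 775 mm from the base axis. Payload 5.5 kg.
Tool frame: the origin (TCP) lies at the very end of the fingers, on their centre line; the grasp point (between the pads) lies 19 mm behind it; x points along the fingers, y is the direction in which the jaws open and shut, and the axes are right-handed (so a half turn about x gives the same grasp; the last joint's range is limited). The gripper opens to 88 mm and grips with 3 to 60 N. Pads are 20 mm wide; open, the fingers measure 115 mm over their backs; the gripper's body (75 mm by 178 mm) begins 61 mm behind the grasp point.
Start: joints at [-1.393, 0.091, 1.231, -0, 1.82, -0.057], TCP at [139.588, -583.551, 222.631] pointing down, gripper open.
Joint ranges: [-2.87, 2.87], [-0.86, 2.18], [0.17, 2.46], [-1.51, 4.65], [0.06, 2.69], [-2.65, 2.65]. Speed limits (rad/s): [2.57, 2.57, 3.01, 3.14, 3.14, 3.14].

## Interface

Orientations are given as a rotation vector (axis times angle).
In Python, from station import telemetry, viewer, finish_job gives the robot as it stands.
- The arm moves only by the tool move_arm, never from a script. Its argument "moves" is a list that holds one entry, the list of rows, each a list of 7 numbers: the shift along the tool's x, y, z in m, then the turn, a rotation vector about the tool's x, y, z in rad, then the opening, from 0 (shut) to 1 (fully open). In form: [[[dx, dy, dz, ax, ay, az, fingers], ...]]. A call has 1 to 20 rows; each row shifts and turns the commanded pose from where the row before left it, along the tool's axes as they then stand; what a row does not reach is not made up. A row lasts 1/10 s, in which the tool goes at most 50 mm and 8.59 degrees, less where a joint would pass 70% of its speed; a pose out of reach is approached as far as the arm can. A call is refused whole if a number of a shift passes 0.05 or a number of a turn 0.15, either way. A call with a gripper value outside its range is refused whole. The fingers move at their own pace and stop on an object; "grip_force" is the grip in N (left out, the last holds). Time passes only in rows, so rows that do not move let the fingers close. It gives the time, the measured TCP pose, the force and the opening at its end, in the units of the state.
- telemetry.get_state(): the state, without advancing time (a new reading comes with each control period).
- viewer.capture(name): name is "scene" or "top"; returns (picture, depth): 384x512x3 uint8, red, green, blue; 384x512 float32, mm along the optical axis (not along the pixel's ray), 0 where there is no reading.
- viewer.calibration(name): a dict with "vfov" (degrees; the focal length in pixels is half the picture's height over the tangent of half this angle, whatever the lens; pixels are square), "cx", "cy" (the principal point, pixels), "k1" (the pictures are not rectified: a ray, as slopes to the right and down, at radius r is drawn at 1 + k1 r^2 times it, then the intrinsics apply), "T" (4x4, takes a point from camera to world coordinates). Camera axes: x right, y down, z forward; pixel columns grow to the right and rows downward; lengths in mm; the calibration is good to about 2 mm. A picture is of the moment at which its call begins. calibration takes no time and is no camera call.
- finish_job(): hands the job in, once; it reports no verdict.
The state is a dict: "t": time; "q": joint angles; "dq": joint speeds; "joint_torque": joint torques, N m; "position": TCP position; "ee_rot": TCP orientation; "contact_force": force on the tool from outside, world axes, zero at the start; "torque": the same for the moment, N m; "grip_width": finger opening in mm.
Only numpy, scipy, OpenCV 4.12 (cv2) and the standard library are available. Lean on these libraries where they do the work, as an engineer would, in place of code of your own. Each camera call takes 0.05 s, during which the arm holds its last target.

## Working session

There is one attempt and no reset: what is moved stays moved. The work goes in short steps, Python scripts to look and compute and a tool call to move; the robot and the scene stay as the last step left them, time stands still between calls to the robot, and variables do not carry over. Pictures are saved under pics/ and viewed, and the job is handed in when it is done.

Besides the shell and the picture viewer there is one more tool, called in YAML: its name, and indented under it one key for each argument. move_arm: Moves the arm, as the interface text tells. Its arguments: {"type":"object","properties":{"moves":{"type":"array"},"grip_force":{"type":"number"}},"required":["moves"]}

```bash
ls; mkdir -p pics; python3 - <<'E'
from station import telemetry, viewer
import cv2
print(telemetry.get_state())
for n in ("scene","top"):
    p,d=viewer.capture(n); c=viewer.calibration(n); print(n,c)
    import numpy as np
    np.savez(f"{n}0.npz",p=p,d=d,**{k:np.array(v) for k,v in c.items()})
    cv2.imwrite(f"pics/{n}0.png",cv2.resize(p[:,:,::-1],(800,600),interpolation=cv2.INTER_CUBIC))
E
```

```text
pics
{'t': 0.0, 'q': array([-1.39268013e+00,  9.18198031e-02,  1.23187293e+00, -1.16080952e-05,
        1.81978445e+00, -5.66651026e-02]), 'dq': array([ 0.00198291, -0.00143127,  0.00055078, -0.00056547,  0.00018727,
        0.00097542]), 'joint_torque': array([ 1.04677212e-03, -4.46450794e+01, -4.06442606e+01,  6.98261987e-02,
        2.93404539e-02, -1.50965361e-04]), 'position': array([ 139.5409788 , -583.2467228 ,  221.53757453]), 'ee_rot': array([ 2.09759992,  0.24937454, -2.09786522]), 'contact_force': array([0.54312214, 0.29493843, 0.47184738]), 'torque': array([-0.04612664, -0.00976702, -0.02982624]), 'grip_width': 87.69763707706917}
scene {'vfov': 57.752577746320966, 'cx': 257.2733717579027, 'cy': 193.02231543589804, 'k1': -0.015097982325847215, 'T': array([[-9.37061049e-01, -3.32763995e-01,  1.05757806e-01,
         3.93950970e+02],
       [-3.49123898e-01,  8.88258326e-01, -2.98512396e-01,
         4.26554496e+02],
       [ 5.39392564e-03, -3.16646916e-01, -9.48528142e-01,
         1.35195651e+03],
       [ 0.00000000e+00,  0.00000000e+00,  0.00000000e+00,
         1.00000000e+00]])}
top {'vfov': 47.19050083860542, 'cx': 248.074338110104, 'cy': 189.63847287956642, 'k1': -0.15862080103265472, 'T': array([[-2.92957133e-02, -9.97312557e-01,  6.71522558e-02,
         4.63694087e+02],
       [-9.99538571e-01,  2.86892046e-02, -9.97868697e-03,
         3.99013660e+01],
       [ 8.02532501e-03, -6.74136026e-02, -9.97692839e-01,
         1.41048059e+03],
       [ 0.00000000e+00,  0.00000000e+00,  0.00000000e+00,
         1.00000000e+00]])}
```

View pics/scene0.png

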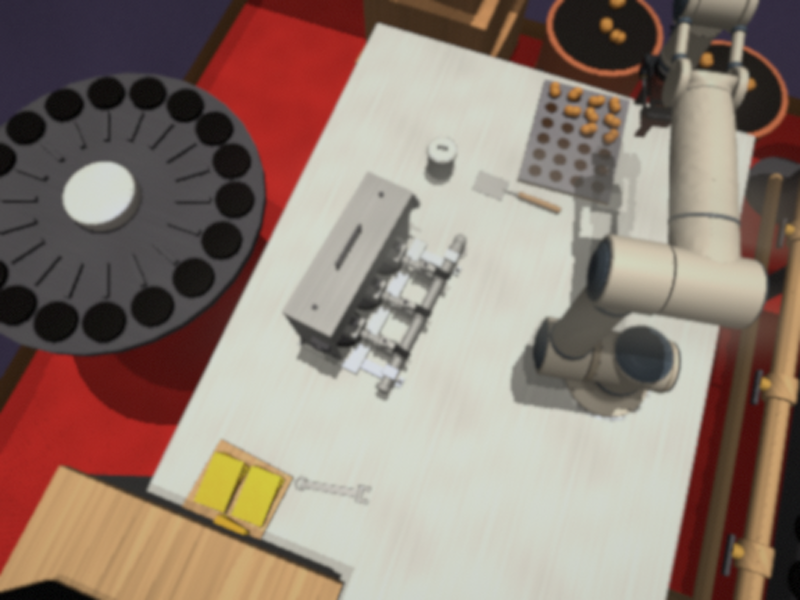

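View pics/top0.png

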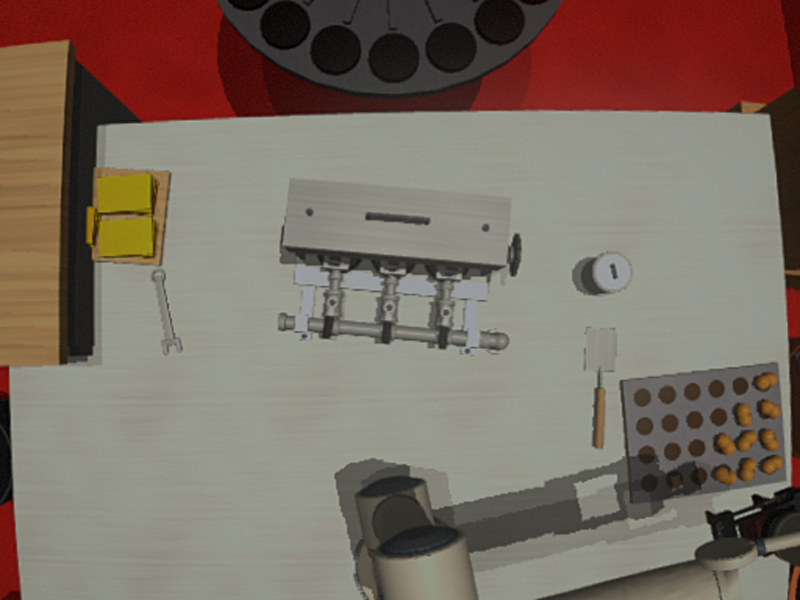

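```bash
cat > h.py <<'E'
import numpy as np, cv2
def load(n):
    z=np.load(n+".npz"); return z['p'],z['d'],{k:z[k] for k in('vfov','cx','cy','k1','T')}
def rays(c,uv):
    f=192/np.tan(np.radians(float(c['vfov']))/2)
    uv=np.atleast_2d(uv).astype(float)
    xd=(uv-[float(c['cx']),float(c['cy'])])/f
    x=xd.copy()
    for _ in range(20): x=xd/(1+float(c['k1'])*(x**2).sum(1,keepdims=True))
    return np.c_[x,np.ones(len(x))]
def cloud(c,d):
    v,u=np.mgrid[:384,:512]; r=rays(c,np.c_[u.ravel(),v.ravel()])
    P=r*d.reshape(-1,1); P=P@c['T'][:3,:3].T+c['T'][:3,3]
    return P.reshape(384,512,3)
def atz(c,uv,z):
    r=rays(c,uv)@c['T'][:3,:3].T; o=c['T'][:3,3]
    return o+r*((z-o[2])/r[:,2:3])
def proj(c,P):
    f=192/np.tan(np.radians(float(c['vfov']))/2)
    Q=(np.atleast_2d(P)-c['T'][:3,3])@c['T'][:3,:3]
    s=Q[:,:2]/Q[:,2:]; s=s*(1+float(c['k1'])*(s**2).sum(1,keepdims=True))
    return s*f+[float(c['cx']),float(c['cy'])]
E
python3 - <<'E'
from h import *
for n,(x0,y0,x1,y1) in (("top0",(170,105,335,230)),("scene0",(175,100,305,265))):
    p,d,c=load(n); cr=p[y0:y1,x0:x1,::-1]
    s=min(800/cr.shape[1],600/cr.shape[0]); print(n,s)
    cv2.imwrite(f"pics/{n}_crop.png",cv2.resize(cr,None,fx=s,fy=s,interpolation=cv2.INTER_CUBIC))
    P=cloud(c,d)
    deck=P[...,2][(d>0)&(abs(P[...,2])<15)]; print(n,"deck z",np.median(deck))
    m=(d>0)&(P[...,2]>245)&(P[...,2]<300)&(P[...,0]>400)&(P[...,0]<800)&(abs(P[...,1])<300)
    q=P[m]; print(len(q),np.median(q[:,2]),cv2.minAreaRect(q[:,:2].astype(np.float32)))
    np.save(n+"_P.npy",P)
E
```

```text
top0 4.8
top0 deck z -0.597055663622541
6350 264.5269935005624 ((669.4876098632812, 8.670211791992188), (380.29022216796875, 119.52376556396484), 83.15556335449219)
scene0 3.6363636363636362
scene0 deck z -0.2278345639156214
3722 264.0601327964739 ((663.4966430664062, 11.449050903320312), (383.03509521484375, 119.4156265258789), 83.37012481689453)
```

```bash
ls pics
```

```text
scene0.png
scene0_crop.png
top0.png
top0_crop.png
```

View pics/top0_crop.png

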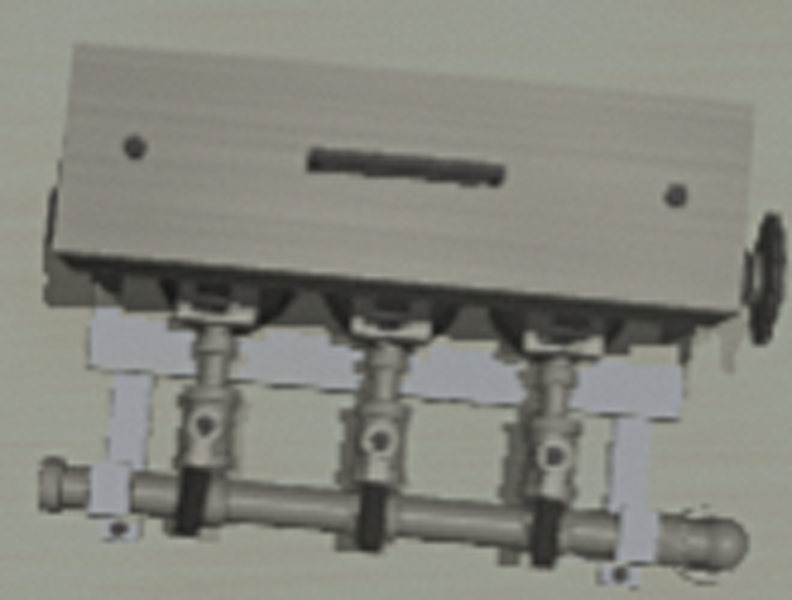

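View pics/scene0_crop.png

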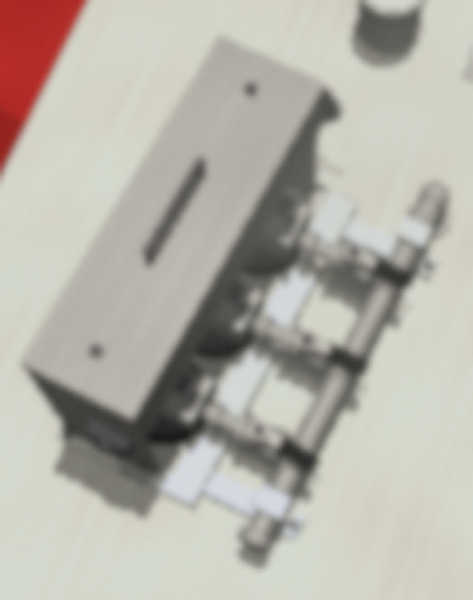

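```bash
python3 - <<'E'
from h import *
p,d,c=load("top0"); s=4.8; o=np.array([170,105])
P=cloud(c,d)
piv=np.array([(204,425),(380,440),(554,455)])/s+o
slv=np.array([(192,500),(372,515),(545,530)])/s+o
for nm,a in(("piv",piv),("slv",slv)):
    for u in a:
        q=P[int(round(u[1])),int(round(u[0]))]; print(nm,u.round(1),q.round(1))
print("slv@97",atz(c,slv,97.5).round(1).tolist())
# head estimates
for n in("top0","scene0"):
    pp,dd,cc=load(n); Q=cloud(cc,dd)
    m=(dd>0)&(Q[...,2]>245)&(Q[...,2]<300)&(Q[...,0]>400)&(Q[...,0]<800)&(abs(Q[...,1])<300)
    (cx,cy),_,_=cv2.minAreaRect(Q[m][:,:2].astype(np.float32))
    for g in (np.radians(-6.8),):
        R=np.array([[np.cos(g),-np.sin(g)],[np.sin(g),np.cos(g)]])
        print(n,"origin",np.array([cx,cy])-R@[64,0])
# height map in head frame
g=np.radians(-6.8);R=np.array([[np.cos(g),-np.sin(g)],[np.sin(g),np.cos(g)]]);O=np.array([605,16.])
H=(P[...,:2]-O)@R
for oy in(110,0,-110):
    print("outlet",oy)
    for hx in range(-160,16,6):
        row=[]
        for hy in range(-30,31,6):
            m=(abs(H[...,0]-hx)<3)&(abs(H[...,1]-oy-hy)<3)&(d>0)
            row.append("%4d"%np.median(P[...,2][m]) if m.any() else "  --")
        print(hx,*row)
E
```

```text
piv [212.5 193.5] [542.1 135.1  96.7]
piv [249.2 196.7] [529.9  24.7  97.8]
piv [285.4 199.8] [517.8 -82.8  98.6]
slv [210.  209.2] [497.4 142.3  95.3]
slv [247.5 212.3] [485.1  29.  101.7]
slv [283.5 215.4] [473.1 -78.5  95.2]
slv@97 [[496.9, 142.2, 97.5], [484.4, 30.5, 97.5], [471.8, -76.9, 97.5]]
top0 origin [605.93781734  16.24806576]
scene0 origin [599.94685055  19.02690487]
outlet 110
-160    0    0    0    1   -2   -2    0   -2    1   -1    0
-154   -1   -2   -2    1   -1   -3    0    0    0    0    1
-148    0    1   -3    0   -2    1    0   -3    0   -1   -1
-142    0    0   -2   -1    0   93   95   47    2    0   -5
-136   -1    0    0   -2   -2   49   96   96   --    3   -1
-130   61   64   64   70   73   94   98   98   67   33   32
-124   69   69   71   71   76   94   97   85   71   69   69
-118   72   70   72   76   76   95   96   79   72   70   72
-112   72   68   72   76   74   98   98   86   68   68   71
-106   62   65   70   72   83   96   96   75   65   65   65
-100    1    0   -2    1   68   93   95   73   31   -1    1
-94   -1    0    2   74   78   92   90   73   
[... 3939 characters left out ...]
52   -2   -6   61   74   76   78   72   71    0   -2    0
-46    0   --   --   72   70   66   68   -3   -3    0   -1
-40   -1   -3    0   --   65   67   31   -2    0    6    4
-34   10   11   11   --   67   70   60   11   11    9   11
-28   10   12   11   63   67   69   57   11   13    9   12
-22   10   11   11   64   71   69   69   37    8    8   11
-16    8   13   14   66   69   71   72   19   13   11   13
-10   14   11   16   74   68   70   66   15   15   12   12
-4    9   12   91   95   95   99   94   90   93   44   11
2    8   93   96   94  135  134  131   94   96   70   15
8  236  243  223  232  235  222  205  221  231  228  231
14  263  263  262  264  262  266  262  197  263  176  261
```

```bash
cat >> h.py <<'E'
from scipy.spatial.transform import Rotation as Ro
G=np.radians(-6.8); HO=np.array([603.5,17.5,0.])
RH=Ro.from_euler('z',G).as_matrix()
def hw(p): return RH@np.asarray(p,float)+HO      # head->world
def wh(p): return RH.T@(np.asarray(p,float)-HO)
def ori(L,sy,extra_yaw=0.):   # lean L rad, jaw sign sy
    X=np.array([np.sin(L),0,-np.cos(L)]); Y=np.array([0,sy,0.]); Z=np.cross(X,Y)
    return RH@np.c_[X,Y,Z]
def plan(p0,R0,wps,grip=0,vmax=45.,wmax=.13):
    """wps: list of (p,R,minrows). returns rows (m, rad rounded)"""
    p=np.array(p0,float);R=np.array(R0);rows=[]
    for (q,S,nmin) in wps:
        w=Ro.from_matrix(R.T@S).as_rotvec(); dist=np.linalg.norm(q-p)
        n=max(nmin,int(np.ceil(dist/vmax)),int(np.ceil(np.linalg.norm(w)/wmax)),1)
        ps,Rs=p.copy(),R.copy()
        for i in range(1,n+1):
            qt=ps+(q-ps)*i/n; Rt=Rs@Ro.from_rotvec(w*i/n).as_matrix()
            dl=np.round(R.T@(qt-p)/1000,4 if n*45>dist*4 else 3)
            dw=np.round(Ro.from_matrix(R.T@Rt).as_rotvec(),3)
            rows.append([*map(float,dl+0.),*map(float,dw+0.),grip])
            p=p+R@(dl*1000); R=R@Ro.from_rotvec(dw).as_matrix()
    return rows,p,R
def show(rows):
    print("n",len(rows)); print("["+",".join("["+",".join(f"{v:g}" for v in r)+"]" for r in rows)+"]")
E
python3 - <<'E'
from h import *
for n in("scene0","top0"):
    p,d,c=load(n); P=cloud(c,d); H=(P[...,:2]-HO[:2])@RH[:2,:2]
    m=(d>0)&(abs(H[...,1])<190)&(P[...,2]>62)&(P[...,2]<80)&(H[...,0]<-95)&(H[...,0]>-150)
    m&=(abs(abs(H[...,1])-55)<30)
    A=np.polyfit(H[...,1][m],H[...,0][m],1); print(n,"rail hx vs hy",A,m.sum())
    m=(d>0)&(P[...,2]>125)&(P[...,2]<142)&(abs(H[...,0])<25)
    for oy in(110,0,-110):
        k=m&(abs(H[...,1]-oy)<25); print(" tip",oy,k.sum(),np.median(H[k],axis=0) if k.any() else None, np.median(P[k][:,2]) if k.any() else None)
R0=Ro.from_rotvec([2.09759992,.24937454,-2.09786522]).as_matrix(); print(R0.round(3))
for sy in(1,-1):
    for L in (0,.611): print(sy,L,Ro.from_matrix(R0.T@ori(L,sy)).as_rotvec())
E
```

```text
scene0 rail hx vs hy [ 4.15416887e-03 -1.23516876e+02] 187
 tip 110 33 [  2.36862729 112.6984825 ] 132.3963584504795
 tip 0 30 [2.14262728 2.97502869] 130.69737934668012
 tip -110 29 [   1.24553698 -107.17799531] 131.87672504225884
top0 rail hx vs hy [-8.53239798e-04 -1.16405912e+02] 315
 tip 110 38 [  5.73455899 107.1984859 ] 131.69852786144827
 tip 0 38 [ 5.26010123 -2.45711007] 133.00579347484916
 tip -110 30 [   4.57071307 -110.48217941] 132.67669503740365
[[-0.     0.233 -0.973]
 [ 0.002 -0.973 -0.233]
 [-1.    -0.002 -0.   ]]
1 0 [-2.78813069e+00 -2.64760564e-03  3.35474739e-04]
1 0.611 [-2.67125449 -0.1529971   0.84279459]
-1 0 [3.53460742e-01 2.38134208e-04 1.87938285e-03]
-1 0.611 [0.34178046 0.60478359 0.10978967]
```

```bash
python3 - <<'E'
from h import *
L=np.radians(35); S=ori(L,-1); X=S[:,0]
R0=Ro.from_rotvec([2.09759992,.24937454,-2.09786522]).as_matrix()
C=hw([-5*np.sin(L),110,130+5*np.cos(L)]); print(C)
q=C-60*X; p0=np.array([139.588,-583.551,222.631])
rows,p,R=plan(p0,R0,[(q,S,20)]); show(rows); print(p,Ro.from_matrix(R).as_rotvec(),q)
E
```

```text
[613.67672843 127.06577452 134.09576022]
n 20
[[0.002,-0.03,-0.03,0.017,0.03,0.005,0],[0.003,-0.03,-0.029,0.017,0.03,0.006,0],[0.003,-0.03,-0.028,0.017,0.031,0.005,0],[0.004,-0.032,-0.028,0.017,0.03,0.006,0],[0.005,-0.031,-0.027,0.017,0.03,0.005,0],[0.006,-0.032,-0.027,0.017,0.03,0.006,0],[0.006,-0.033,-0.026,0.018,0.031,0.005,0],[0.006,-0.033,-0.025,0.017,0.03,0.006,0],[0.008,-0.034,-0.024,0.017,0.03,0.005,0],[0.007,-0.034,-0.023,0.017,0.03,0.006,0],[0.009,-0.034,-0.023,0.017,0.031,0.005,0],[0.008,-0.035,-0.022,0.017,0.03,0.006,0],[0.009,-0.035,-0.021,0.017,0.03,0.005,0],[0.01,-0.036,-0.02,0.017,0.03,0.006,0],[0.01,-0.036,-0.019,0.017,0.031,0.005,0],[0.01,-0.036,-0.018,0.017,0.03,0.006,0],[0.011,-0.037,-0.017,0.017,0.03,0.005,0],[0.011,-0.037,-0.016,0.018,0.03,0.006,0],[0.011,-0.038,-0.016,0.017,0.03,0.005,0],[0.012,-0.038,-0.014,0.017,0.031,0.006,0]]
[579.75771826 131.57784584 183.15079437] [-2.73430205  0.16296536  1.4228629 ] [579.50423137 131.14059809 183.24488288]
```

move_arm:
  moves:
    - [[0.002,-0.03,-0.03,0.017,0.03,0.005,0],[0.003,-0.03,-0.029,0.017,0.03,0.006,0],[0.003,-0.03,-0.028,0.017,0.031,0.005,0],[0.004,-0.032,-0.028,0.017,0.03,0.006,0],[0.005,-0.031,-0.027,0.017,0.03,0.005,0],[0.006,-0.032,-0.027,0.017,0.03,0.006,0],[0.006,-0.033,-0.026,0.018,0.031,0.005,0],[0.006,-0.033,-0.025,0.017,0.03,0.006,0],[0.008,-0.034,-0.024,0.017,0.03,0.005,0],[0.007,-0.034,-0.023,0.017,0.03,0.006,0],[0.009,-0.034,-0.023,0.017,0.031,0.005,0],[0.008,-0.035,-0.022,0.017,0.03,0.006,0],[0.009,-0.035,-0.021,0.017,0.03,0.005,0],[0.01,-0.036,-0.02,0.017,0.03,0.006,0],[0.01,-0.036,-0.019,0.017,0.031,0.005,0],[0.01,-0.036,-0.018,0.017,0.03,0.006,0],[0.011,-0.037,-0.017,0.017,0.03,0.005,0],[0.011,-0.037,-0.016,0.018,0.03,0.006,0],[0.011,-0.038,-0.016,0.017,0.03,0.005,0],[0.012,-0.038,-0.014,0.017,0.031,0.006,0]]
  grip_force: 20

```text
t: 2.1
position: [580.2, 133.6, 181.9]
ee_rot: [-2.737, 0.164, 1.421]
contact_force: [0.4, 0.7, -0.1]
grip_width: 0.7
```

```bash
python3 - <<'E'
from station import telemetry, viewer
from h import *
for n,(x0,y0,x1,y1) in (("top",(170,105,335,230)),("scene",(175,100,305,265))):
    p,d=viewer.capture(n); c=viewer.calibration(n)
    np.savez(f"{n}1.npz",p=p,d=d,**{k:np.array(v) for k,v in c.items()})
    s=min(800/(x1-x0),600/(y1-y0))
    im=cv2.resize(p[y0:y1,x0:x1,::-1],None,fx=s,fy=s,interpolation=cv2.INTER_CUBIC)
    st=telemetry.get_state()
    for pt in (st['position'],hw([0,110,135]),hw([0,0,135]),hw([0,-110,135])):
        u=proj(c,pt)[0]; cv2.circle(im,tuple(int(v) for v in ((u-[x0,y0]+.5)*s)),4,(0,0,255),1)
    cv2.imwrite(f"pics/{n}1.png",im)
print(st['position'],st['ee_rot'],st['contact_force'],st['q'],wh(st['position']))
E
```

```text
[579.64006648 135.86138195 178.76854108] [-2.73612514  0.15778255  1.42938252] [-0.22511319 -0.25119639 -0.39902902] [ 0.31314693 -0.42626936  1.8799421  -0.26584475  1.13767593  2.04082771] [-37.70654833 114.70365895 178.76854108]
```

View pics/top1.png

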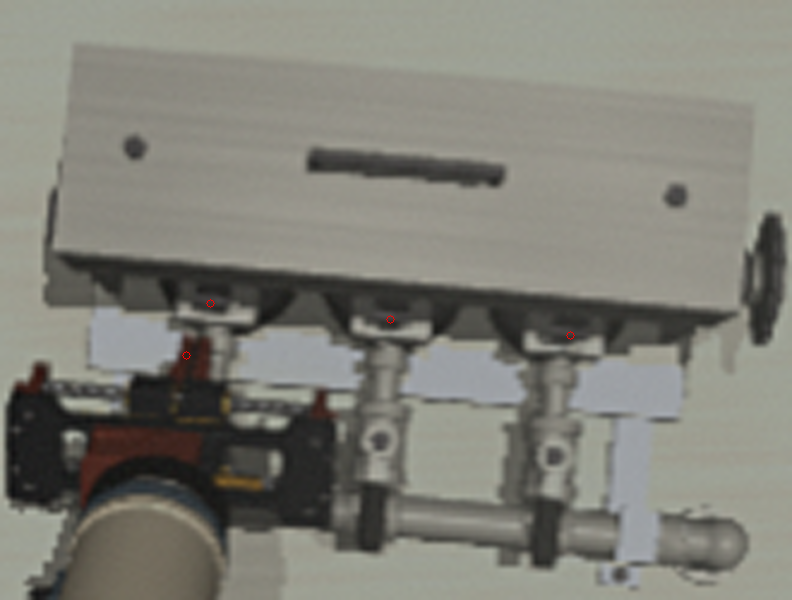

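View pics/scene1.png

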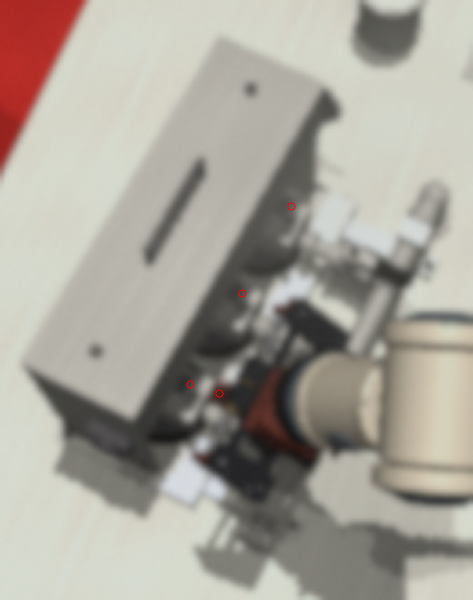

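move_arm:
  moves:
    - [[0,0,0,0,0,0,0],[0,0,0,0,0,0,0]]

```text
t: 2.4
position: [579.5, 130.8, 182.0]
ee_rot: [-2.736, 0.165, 1.424]
contact_force: [1.3, 0.3, -0.5]
grip_width: 0.2
```

```bash
python3 - <<'E'
from station import telemetry
st=telemetry.get_state()
print(st['position'],st['ee_rot'],st['contact_force'],st['dq'],st['q'],st['t'])
E
```

```text
[579.49909827 130.75438028 181.96219017] [-2.73569072  0.16537758  1.42357656] [ 1.34808418  0.30907924 -0.478124  ] [-0.01972448 -0.01660162 -0.00115879  0.00131679 -0.00422662  0.00429268] [ 0.30468828 -0.43381934  1.88090909 -0.26488543  1.1403612   2.0367186 ] 2.4
```

```bash
sed -i 's/603.5,17.5/605.5,17.0/' h.py; python3 - <<'E'
from h import *
np.save
L=np.radians(35); S=ori(L,-1)
p=np.array([579.758,131.578,183.151]);R=Ro.from_rotvec([-2.73430205,0.16296536,1.4228629]).as_matrix()
q=hw([-5*np.sin(L),110,130+5*np.cos(L)+5+1.2])
rows,p,R=plan(p,R,[(q,S,5)]); show(rows); print(p,Ro.from_matrix(R).as_rotvec(),q)
np.savez("cmd.npz",p=p,R=R)
E
```

```text
n 5
[[0.0112,0.0001,-0.001,0,0,0,0],[0.0112,0.0002,-0.001,0,0,0,0],[0.0111,0.0001,-0.0011,0,0,0,0],[0.0112,0.0002,-0.001,0,0,0,0],[0.0112,0.0001,-0.001,0,0,0,0]]
[615.6717472  126.57665174 140.29660375] [-2.73430205  0.16296536  1.4228629 ] [615.67672843 126.56577452 140.29576022]
```

move_arm:
  moves:
    - [[0.0112,0,-0.001,0,0,0,0],[0.0112,0,-0.001,0,0,0,0],[0.0112,0,-0.001,0,0,0,0],[0.0112,0,-0.001,0,0,0,0],[0.0112,0,-0.001,0,0,0,0],[0,0,0,0,0,0,0],[0,0,0,0,0,0,0]]

```text
t: 3.1
position: [615.8, 127.0, 138.4]
ee_rot: [-2.735, 0.165, 1.424]
contact_force: [0.7, 1.0, 0.7]
grip_width: 0.2
```

```bash
python3 - <<'E'
from station import telemetry
from h import *
st=telemetry.get_state()
print(st['position'],wh(st['position']),st['contact_force'],st['t'],st['torque'])
E
```

```text
[615.75162357 126.97888171 138.42139821] [ -2.84242742 110.41906907 138.42139821] [0.71766671 1.04228425 0.74576967] 3.1 [0.104437   0.19884728 0.06420659]
```

move_arm:
  moves:
    - [[0.0016,0,0.0011,0,0,0,0],[0.0016,0,0.0011,0,0,0,0],[0.0016,0,0.0011,0,0,0,0],[0.0016,0,0.0011,0,0,0,0],[0,0,0,0,0,0,0],[0,0,0,0,0,0,0]]

```text
t: 3.7
position: [616.0, 127.3, 132.1]
ee_rot: [-2.737, 0.164, 1.421]
contact_force: [-2.6, 0.2, 4.1]
grip_width: 0.7
```

move_arm:
  moves:
    - [[0.0016,0,0.0011,0,0,0,0],[0.0016,0,0.0011,0,0,0,0],[0.0016,0,0.0011,0,0,0,0],[0,0,0,0,0,0,0],[0,0,0,0,0,0,0]]

```text
t: 4.2
position: [616.3, 127.3, 126.8]
ee_rot: [-2.737, 0.164, 1.42]
contact_force: [-6.1, 0.6, 8.1]
grip_width: 0.4
```

move_arm:
  moves:
    - [[0.0016,0,0.0011,0,0,0,0],[0.0016,0,0.0011,0,0,0,0],[0,0,0,0,0,0,0],[0,0,0,0,0,0,0]]

```text
t: 4.6
position: [616.6, 127.3, 123.7]
ee_rot: [-2.738, 0.163, 1.419]
contact_force: [-7.1, 0.5, 9.6]
grip_width: 0.7
```

move_arm:
  moves:
    - [[0.0008,0,0.0006,0,0,0,0],[0.0008,0,0.0006,0,0,0,0],[0,0,0,0,0,0,0],[0,0,0,0,0,0,0]]

```text
t: 5.0
position: [616.8, 127.3, 122.6]
ee_rot: [-2.738, 0.163, 1.417]
contact_force: [-8.8, -0.1, 12.6]
grip_width: 0.4
```

move_arm:
  moves:
    - [[0.0008,0,0.0006,0,0,0,0],[0,0,0,0,0,0,0],[0,0,0,0,0,0,0],[0,0,0,0,0,0,0]]

```text
t: 5.4
position: [616.9, 127.4, 122.5]
ee_rot: [-2.739, 0.163, 1.416]
contact_force: [-12.4, 0.6, 15.1]
grip_width: 0.5
```

move_arm:
  moves:
    - [[-0.004,0,-0.0028,0,0,0,0],[-0.004,0,-0.0028,0,0,0,0],[-0.004,0,-0.0028,0,0,0,0],[-0.004,0,-0.0028,0,0,0,0],[-0.002,0,-0.0014,0,0,0,0],[0,0.02,0,0,0,0,0],[0,0.025,0,0,0,0,0],[0,0.025,0,0,0,0,0],[0,0.025,0,0,0,0,0],[0,0.015,0,0,0,0,0],[0,0,0,0,0,0,0],[0,0,0,0,0,0,0],[0,0,0,0,0,0,0]]

```text
t: 6.7
position: [602.7, 18.6, 140.2]
ee_rot: [-2.736, 0.163, 1.424]
contact_force: [-0.2, 0.6, 0.2]
grip_width: 0.3
```

```bash
python3 - <<'E'
from station import telemetry
from h import *
st=telemetry.get_state()
print(st['position'],wh(st['position']),st['contact_force'],st['t'],st['torque'])
E
```

```text
[602.69705123  18.63207538 140.23393296] [ -2.97647566   1.28871431 140.23393296] [-0.19292109  0.60164024  0.17509608] 6.7 [0.0943981  0.24499383 0.02523805]
```

Left spring looked sound (about 12 N at the stop). Now the middle one.

move_arm:
  moves:
    - [[0.0016,0.001,0.0011,0,0,0,0],[0.0016,0,0.0011,0,0,0,0],[0.0016,0,0.0011,0,0,0,0],[0.0016,0,0.0011,0,0,0,0],[0.0016,0,0.0011,0,0,0,0],[0,0,0,0,0,0,0],[0,0,0,0,0,0,0]]

```text
t: 7.4
position: [602.7, 17.1, 131.1]
ee_rot: [-2.736, 0.164, 1.423]
contact_force: [-1.9, 1.4, 1.9]
grip_width: 0.3
```

move_arm:
  moves:
    - [[0.0016,0,0.0011,0,0,0,0],[0.0016,0,0.0011,0,0,0,0],[0,0,0,0,0,0,0],[0,0,0,0,0,0,0]]

```text
t: 7.8
position: [602.8, 17.0, 127.3]
ee_rot: [-2.736, 0.164, 1.422]
contact_force: [-2.1, 1.8, 2.3]
grip_width: 0.3
```

move_arm:
  moves:
    - [[0.0016,0,0.0011,0,0,0,0],[0.0008,0,0.0006,0,0,0,0],[0.0008,0,0.0006,0,0,0,0],[0,0,0,0,0,0,0],[0,0,0,0,0,0,0]]

```text
t: 8.3
position: [603.0, 16.9, 123.7]
ee_rot: [-2.737, 0.164, 1.422]
contact_force: [-1.8, 2.9, 3.5]
grip_width: 0.2
```

move_arm:
  moves:
    - [[0.0008,0,0.0006,0,0,0,0],[0,0,0,0,0,0,0],[0,0,0,0,0,0,0],[0,0,0,0,0,0,0]]

```text
t: 8.7
position: [602.9, 16.8, 122.5]
ee_rot: [-2.737, 0.165, 1.422]
contact_force: [-0.2, 1.7, 4.5]
grip_width: 0.5
```

move_arm:
  moves:
    - [[0.0008,0,0.0006,0,0,0,0],[0,0,0,0,0,0,0],[0,0,0,0,0,0,0],[0,0,0,0,0,0,0]]

```text
t: 9.1
position: [603.0, 16.8, 122.4]
ee_rot: [-2.737, 0.164, 1.421]
contact_force: [-3.2, 1.5, 7.6]
grip_width: 0.6
```

move_arm:
  moves:
    - [[0.0008,0,0.0006,0,0,0,0],[0,0,0,0,0,0,0],[0,0,0,0,0,0,0],[0,0,0,0,0,0,0]]

```text
t: 9.5
position: [603.1, 16.8, 122.2]
ee_rot: [-2.738, 0.165, 1.419]
contact_force: [-6.1, 1.6, 9.3]
grip_width: 0.6
```

move_arm:
  moves:
    - [[-0.004,0,-0.0028,0,0,0,0],[-0.004,0,-0.0028,0,0,0,0],[-0.004,0,-0.0028,0,0,0,0],[-0.004,0,-0.0028,0,0,0,0],[-0.002,0,-0.0014,0,0,0,0],[0,0.02,0,0,0,0,0],[0,0.025,0,0,0,0,0],[0,0.025,0,0,0,0,0],[0,0.025,0,0,0,0,0],[0,0.015,0,0,0,0,0],[0,0,0,0,0,0,0],[0,0,0,0,0,0,0],[0,0,0,0,0,0,0]]

```text
t: 10.8
position: [589.5, -91.5, 142.1]
ee_rot: [-2.736, 0.163, 1.424]
contact_force: [0.2, 0.7, -0.4]
grip_width: 0.4
```

```bash
python3 - <<'E'
from station import telemetry
from h import *
st=telemetry.get_state()
print(st['position'],wh(st['position']),st['contact_force'],st['t'],st['torque'],st['ee_rot'])
E
```

```text
[589.51019158 -91.5180322  142.06386748] [  -3.0283626  -109.64791975  142.06386748] [ 0.21783125  0.72830917 -0.3924625 ] 10.8 [0.07034822 0.2364164  0.01488624] [-2.73574912  0.16318376  1.42374369]
```

move_arm:
  moves:
    - [[0.0016,0,0.0011,0,0,0,0],[0.0016,0,0.0011,0,0,0,0],[0.0016,0,0.0011,0,0,0,0],[0.0016,0,0.0011,0,0,0,0],[0.0016,0,0.0011,0,0,0,0],[0.0016,0,0.0011,0,0,0,0],[0,0,0,0,0,0,0],[0,0,0,0,0,0,0]]

```text
t: 11.6
position: [589.7, -92.1, 131.2]
ee_rot: [-2.736, 0.164, 1.422]
contact_force: [-4.1, 2.4, 3.5]
grip_width: 0.6
```

move_arm:
  moves:
    - [[0.0016,0,0.0011,0,0,0,0],[0.0016,0,0.0011,0,0,0,0],[0,0,0,0,0,0,0],[0,0,0,0,0,0,0]]

```text
t: 12.0
position: [589.9, -92.2, 127.9]
ee_rot: [-2.737, 0.164, 1.421]
contact_force: [-6.2, 3.0, 5.9]
grip_width: 0.6
```

move_arm:
  moves:
    - [[0.0016,0,0.0011,0,0,0,0],[0.0016,0,0.0011,0,0,0,0],[0,0,0,0,0,0,0],[0,0,0,0,0,0,0]]

```text
t: 12.4
position: [590.2, -92.2, 124.7]
ee_rot: [-2.738, 0.164, 1.42]
contact_force: [-7.6, 3.0, 8.3]
grip_width: 0.3
```

move_arm:
  moves:
    - [[0.0016,0,0.0011,0,0,0,0],[0.0008,0,0.0006,0,0,0,0],[0,0,0,0,0,0,0],[0,0,0,0,0,0,0],[0,0,0,0,0,0,0]]

```text
t: 12.9
position: [590.4, -92.2, 122.5]
ee_rot: [-2.739, 0.164, 1.419]
contact_force: [-8.6, 4.9, 9.7]
grip_width: 0.5
```

move_arm:
  moves:
    - [[0.0008,0,0.0006,0,0,0,0],[0,0,0,0,0,0,0],[0,0,0,0,0,0,0],[0,0,0,0,0,0,0]]

```text
t: 13.3
position: [590.5, -92.2, 122.1]
ee_rot: [-2.739, 0.164, 1.418]
contact_force: [-10.2, 5.0, 12.7]
grip_width: 0.4
```

move_arm:
  moves:
    - [[0.0008,0,0.0006,0,0,0,0],[0,0,0,0,0,0,0],[0,0,0,0,0,0,0],[0,0,0,0,0,0,0]]

```text
t: 13.7
position: [590.6, -92.3, 122.0]
ee_rot: [-2.74, 0.164, 1.416]
contact_force: [-12.3, 4.8, 14.1]
grip_width: 0.6
```

```bash
python3 - <<'E'
from station import telemetry
from h import *
st=telemetry.get_state()
print(st['position'],wh(st['position']),st['contact_force'],st['t'],st['ee_rot'])
E
```

```text
[590.63514014 -92.29149956 121.98787048] [  -1.81974587 -110.28274779  121.98787048] [-12.27724322   4.80303375  14.11790526] 13.7 [-2.73988882  0.1641323   1.41649646]
```

```bash
python3 - <<'E'
from h import *
L=np.radians(35); S=ori(L,-1); V=ori(0,-1)
R=np.load("cmd.npz")['R']; p=np.array([589.6,-92.1,119.0])
q1=p-80*R[:,0]
q2=hw([-121,-42,150]); q3=hw([-119,-40,84.7])
rows,p,R=plan(p,R,[(q1,R,4),(q2,V,6),(q3,V,4)]); show(rows); print(wh(p),p,Ro.from_matrix(R).as_rotvec(),q3)
np.savez("cmd.npz",p=p,R=R)
t,d,c=load("top0"); P=cloud(c,d)
print([wh(x).round(1).tolist() for x in ([529.9,24.7,97],[485,29.5,97])])
E
```

```text
n 14
[[-0.02,0,0,0,0,0,0],[-0.02,0,0,0,0,0,0],[-0.02,0,0,0,0,0,0],[-0.02,0,0,0,0,0,0],[-0.002,-0.011,0.013,0,-0.102,0,0],[-0.001,-0.012,0.014,0,-0.102,0,0],[0,-0.011,0.013,0,-0.102,0,0],[0.002,-0.011,0.013,0,-0.101,0,0],[0.003,-0.012,0.013,0,-0.102,0,0],[0.005,-0.011,0.012,0,-0.102,0,0],[0.016,-0.001,0,0,0,0,0],[0.017,0,-0.001,0,0,0,0],[0.016,-0.001,0,0,0,0,0],[0.016,0,-0.001,0,0,0,0]]
[-118.52990047  -40.17209205   85.01238122] [483.04736204  -8.85509122  85.01238122] [-2.16020171  0.12875206  2.15984056] [482.6009458  -8.6285481  84.7      ]
[[-76.0, -1.3, 97.0], [-121.1, -1.9, 97.0]]
```

move_arm:
  moves:
    - [[-0.02,0,0,0,0,0,0],[-0.02,0,0,0,0,0,0],[-0.02,0,0,0,0,0,0],[-0.02,0,0,0,0,0,0],[-0.002,-0.011,0.013,0,-0.102,0,0],[-0.001,-0.012,0.014,0,-0.102,0,0],[0,-0.011,0.013,0,-0.102,0,0],[0.002,-0.011,0.013,0,-0.101,0,0],[0.003,-0.012,0.013,0,-0.102,0,0],[0.005,-0.011,0.012,0,-0.102,0,0],[0,0,0,0,0,0,0],[0,0,0,0,0,0,0],[0,0,0,0,0,0,0]]

```text
t: 15.0
position: [481.0, -11.4, 149.0]
ee_rot: [-2.164, 0.132, 2.158]
contact_force: [0.2, -0.6, -0.1]
grip_width: 0.4
```

```bash
python3 - <<'E'
from station import telemetry, viewer
from h import *
st=telemetry.get_state()
print(st['position'],wh(st['position']),st['contact_force'],st['t'],Ro.from_rotvec(st['ee_rot']).as_matrix().round(3))
n,(x0,y0,x1,y1)=("top",(170,105,335,230))
p,d=viewer.capture(n); c=viewer.calibration(n); s=4.8
im=cv2.resize(p[y0:y1,x0:x1,::-1],None,fx=s,fy=s,interpolation=cv2.INTER_CUBIC)
cv2.imwrite("pics/top2.png",im)
E
```

```text
[480.95371632 -11.39800239 148.96467719] [-120.30772768  -42.9450111   148.96467719] [ 0.15002303 -0.59875187 -0.13197279] 15.0 [[ 0.003 -0.119 -0.993]
 [-0.002 -0.993  0.119]
 [-1.     0.002 -0.003]]
```

View pics/top2.png

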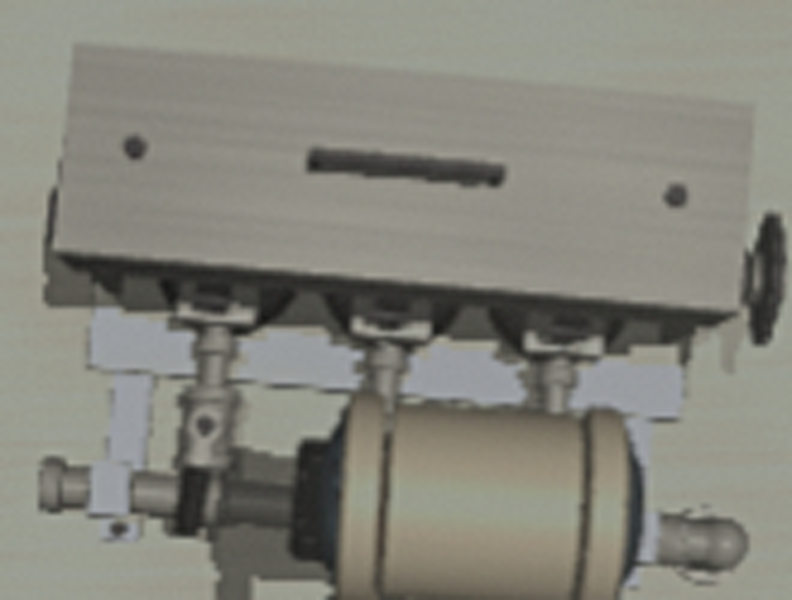

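move_arm:
  moves:
    - [[0.016,0,0,0,0,0,0],[0.016,0,0,0,0,0,0],[0.016,0,0,0,0,0,0],[0.012,0,0,0,0,0,0],[0.005,0,0,0,0,0,0],[0,0,0,0,0,0,0],[0,0,0,0,0,0,0]]

```text
t: 15.75
position: [481.1, -10.9, 84.2]
ee_rot: [-2.162, 0.131, 2.16]
contact_force: [0.6, 0.1, 0.7]
grip_width: 0.4
```

```bash
python3 - <<'E'
from station import telemetry
from h import *
st=telemetry.get_state(); p=st['position']; h=wh(p)
print(p,h,st['contact_force'],st['t'])
# path in head frame, from the present spot
R=np.load("cmd.npz")['R']
pts=[]
for th in np.radians([0,15,30,45,60,75,90]):
    dd=np.array([-np.cos(th),np.sin(th)]); n=np.array([-np.sin(th),-np.cos(th)])
    pts.append(np.array([-75,0])+44*dd+n*(8+13.5*np.cos(th)+10*np.sin(th)))
    print(np.degrees(th).round(),pts[-1].round(1))
E
```

```text
[481.12210395 -10.94002804  84.20181907] [-120.19475056  -42.4703206    84.20181907] [0.55560549 0.14450561 0.70629082] 15.75
0.0 [-119.   -21.5]
15.0 [-123.6  -11.4]
30.0 [-125.5    0.6]
45.0 [-123.5   13.7]
60.0 [-117.3   26.4]
75.0 [-106.8   37. ]
90.0 [-93.  44.]
```

move_arm:
  moves:
    - [[0,-0.009,0,0,0,0,0],[0,-0.009,0,0,0,0,0],[0,-0.0065,0.002,0,0,0,0],[0,-0.0065,0.002,0,0,0,0],[0,-0.006,0.001,0,0,0,0],[0,-0.006,0.001,0,0,0,0],[0,0,0,0,0,0,0]]

```text
t: 16.45
position: [480.0, 32.6, 84.0]
ee_rot: [-2.163, 0.132, 2.161]
contact_force: [0.1, -2.3, 0.7]
grip_width: 0.4
```

move_arm:
  moves:
    - [[0,-0.0065,-0.001,0,0,0,0],[0,-0.0065,-0.001,0,0,0,0],[0,-0.0063,-0.003,0,0,0,0],[0,-0.0063,-0.003,0,0,0,0],[0,0,0,0,0,0,0]]

```text
t: 16.95
position: [490.6, 57.3, 83.4]
ee_rot: [-2.16, 0.13, 2.162]
contact_force: [-0.8, -0.2, -0.1]
grip_width: 0.7
```

move_arm:
  moves:
    - [[0,-0.0053,-0.005,0,0,0,0],[0,-0.0053,-0.005,0,0,0,0],[0,-0.0035,-0.007,0,0,0,0],[0,-0.0035,-0.006,0,0,0,0],[0,0,0,0,0,0,0],[0,0,0,0,0,0,0]]

```text
t: 17.55
position: [515.8, 72.1, 83.3]
ee_rot: [-2.16, 0.13, 2.162]
contact_force: [-3.6, -2.2, -0.6]
grip_width: 0.6
```

```bash
python3 - <<'E'
from station import telemetry
from h import *
st=telemetry.get_state()
print(wh(st['position']),st['contact_force'],st['t'])
E
```

```text
[-95.60265054  44.0785236   83.2776594 ] [-3.62892517 -2.22868842 -0.58571351] 17.55
```

move_arm:
  moves:
    - [[0,0,-0.0015,0,0,0,0],[0,0,-0.0015,0,0,0,0],[0,0,0,0,0,0,0],[0,0,0,0,0,0,0]]

```text
t: 17.95
position: [516.0, 72.1, 83.3]
ee_rot: [-2.153, 0.129, 2.169]
contact_force: [-16.8, -1.0, 4.4]
grip_width: 0.5
```

move_arm:
  moves:
    - [[0,0,-0.0015,0,0,0,0],[0,0,0,0,0,0,0],[0,0,0,0,0,0,0]]

```text
t: 18.25
position: [516.1, 72.1, 83.3]
ee_rot: [-2.15, 0.129, 2.173]
contact_force: [-22.3, 0.9, 8.8]
grip_width: 0.6
```

move_arm:
  moves:
    - [[0,0,0.005,0,0,0,0],[0,0,0.01,0,0,0,0],[0,0,0.01,0,0,0,0],[-0.03,0,0,0,0,0,0],[-0.04,0,0,0,0,0,0],[-0.04,0,0,0,0,0,0],[-0.02,0.04,0.02,0,0,0,0],[0,0.05,0.02,0,0,0,0],[0,0.05,0.01,0,0,0,0],[0,0.05,0,0,0,0,0],[0,0.05,0,0,0,0,0],[0,0.05,0,0,0,0,0],[0,0.04,0,0,0,0,0],[0,0,0,0,0,0,0],[0,0,0,0,0,0,0],[0,0,0,0,0,0,0]]

```text
t: 19.85
position: [409.1, -242.0, 214.5]
ee_rot: [-2.163, 0.129, 2.16]
contact_force: [-0.4, 0.4, -0.1]
grip_width: 0.5
```

```bash
python3 - <<'E'
from station import telemetry, viewer
from h import *
st=telemetry.get_state()
print(st['position'],st['contact_force'],st['t'])
for n,(x0,y0,x1,y1) in (("top",(170,105,335,230)),("scene",(175,100,305,265))):
    p,d=viewer.capture(n); c=viewer.calibration(n)
    np.savez(f"{n}3.npz",p=p,d=d,**{k:np.array(v) for k,v in c.items()})
    s=min(800/(x1-x0),600/(y1-y0))
    cv2.imwrite(f"pics/{n}3.png",cv2.resize(p[y0:y1,x0:x1,::-1],None,fx=s,fy=s,interpolation=cv2.INTER_CUBIC))
    cv2.imwrite(f"pics/{n}3_full.png",p[:,:,::-1])
E
```

```text
[ 409.09291889 -242.01248654  214.46779877] [-0.42429     0.36283758 -0.12638753] 19.85
```

View pics/top3.png

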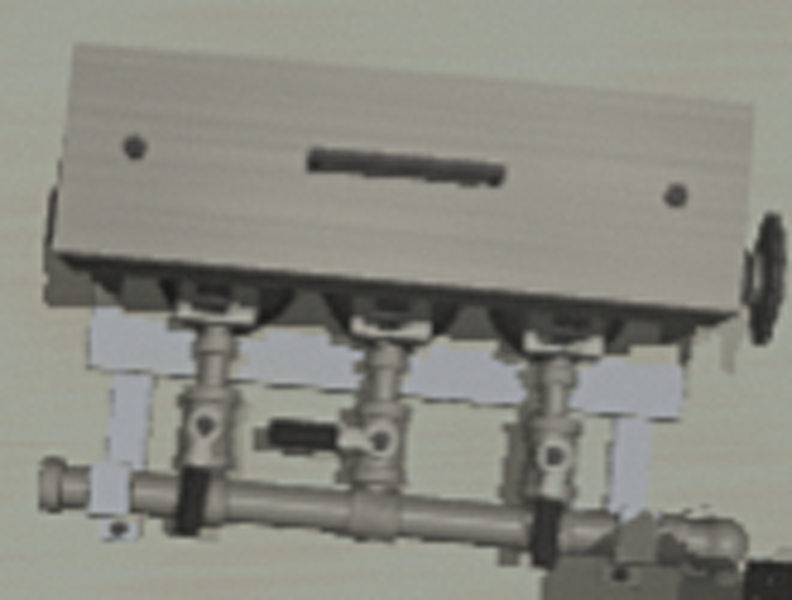

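View pics/top3_full.png

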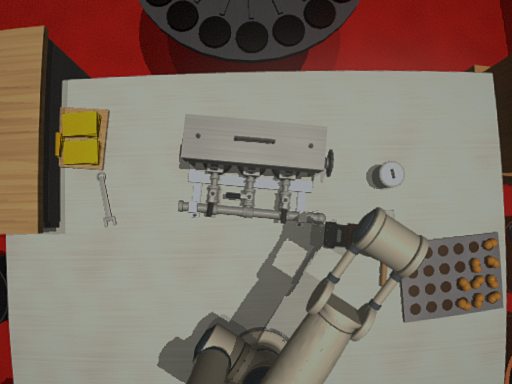

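```bash
python3 - <<'E'
from station import telemetry, finish_job
print(finish_job()); st=telemetry.get_state(); print(st['t'],st['contact_force'])
E
```

```text
the job is handed in; nothing more can be done
None
the job is handed in; nothing more can be done
```

I pressed the three springs onto their stop screws in order, left to right. The middle spring is the soft one, so I shut the middle outlet's feed cock and handed the job in at about 20 s. `finish_job` gives no verdict, so I have no outside confirmation that the run passed.

| Spring | Upward force at the stop | Highest reading while held on the screw |
|---|---|---|
| Left | about 12 N | 15 N up (about 20 N total) |
| Middle | about 4.5 N | 9 N up |
| Right | about 10–12 N | 14 N up (about 19 N total) |

- **Stops:** On each spring, the last millimetre of commanded travel raised the force but hardly moved the tip. All readings stayed well below the 45 N limit.
- **Middle cock:** I pushed the lever round until it stopped moving, with up to about 24 N against it. The finger stopped about 2 mm short of my estimate. In the final top picture the lever is parallel to the row, within about a degree of fully shut.
- **Everything else:** The left and right levers look unmoved, and the wrench and tin look undisturbed. The scraper was partly hidden by the arm in that picture, though nothing came near it.
- **Arm:** It was parked clear of the machine at 214 mm, with force readings under 1 N.

The two cameras disagreed by about 6 mm on where the head stands along x. I set the position close to the top camera's, because it agreed with the arm's own reading, and the contact heights at all three tips matched it.

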